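Clear the card tins and serve the roll with tongs

TASK

Two closed card tins crowd the bread roll on its slate: stack them, one after the other, squarely onto the third card tin to make room. Then take up the serving tongs, close their jaws on the roll and lift it about 10 cm above the slate, and finish still holding it up there in the tongs. Never touch the roll except with the tongs, and leave the third tin, slate, rook, dice cup and canister standing where they are.

Things in the scene. Friction and masses are not known exactly. Their poses are not given: they have to be found in the camera images.
- shelf: Fixed lower oak shelf, 360 (x) by 960 (y), on which everything stands; origin at the middle of its flat top face, z up. A second, shorter oak shelf with a clear pegboard stands a step (110) higher beyond its +y end and is not used; a low wall runs along the far (+x) edges, rising 25 above the lower shelf (55 above the upper).
- tin_base: Closed steel card tin that stands alone, away from the roll: 64 (x) by 92 (y) by 40 (z) high, flat lid (lid 64 by 92, 13 high; body below it 62 by 90), 0.2 kg; origin at the middle of its underside. The column grows on it: stays in place.
- tin_left: Card tin of the same size, origin and axes, standing about 0.1 m from the roll on its +y side, long side pointing roughly at the roll.
- tin_right: Card tin of the same size, origin and axes, standing about 0.1 m from the roll on its -y side, long side pointing roughly at the roll.
- slate: Round dark slate, 90 diameter, 12 thick, 0.3 kg, under the roll; origin at the middle of its underside.
- roll: Small round bread roll, 44 diameter (full width between 9 and 19 above its base), 33 high, 30 g, firm; origin at the middle of its base. Stands in the middle of the slate.
- roll_mid (a point): Middle of the roll, on its axis 15 above its base.
- tongs: Steel serving tongs, 195 long, 0.1 kg, lying flat so that the two arms open sideways. Origin on the centre line at the underside, midway along, near the centre of mass; x points along the centre line to the jaws, z up; the pivot lies at x = -95. The frame is fixed to the left (+y) arm and turns with it as the tongs are squeezed (by half the joint's angle).
- tongs_grip (a point): Where to take the tongs: 12 above their origin, between the black rubber grips of the two arms (24 high, from x = -28 to +28), one finger outside each arm. At rest 60 wide over the grips; squeezed to 50-55 the tongs can be carried with the jaws still 64-72 apart; squeezing on closes the jaws (on the roll: grips 40 wide).
- tongs_arm (a joint): Closing angle of the right arm against the left: 0 at rest (jaws 81 apart), about 0.2 on the roll, 0.4 shut. A spring holds the arms apart, with 3 N at the grips at rest and 6 N with the jaws on the roll; of the rest of the grip force about half reaches each jaw.
- jaw_left (a point): Middle of the inside of the left (+y) jaw, 12 above the underside of the tongs and 79 ahead of their origin (at rest 40 to the left). The jaws are shallow cups, 31 long and 20 high (10 above and below this point), and reach 15 beyond it.
- jaw_right (a point): The same point of the right (-y) jaw. The roll belongs midway between the two points.
- rook: Bystander: dark wooden chess rook, 38 diameter, 73 high; origin under its middle.
- dice_cup: Bystander: red dice cup, 76 diameter, 88 high; origin under its middle.
- canister: Bystander: round steel tin with a screw-top lid, 80 diameter, 84 high; origin under its middle.

How it is judged (in metres and radians):
On the way, in this order (a step that is already met when the one before it is completed fails the run):
1. one card tin let go squarely on the third tin (((horizontal distance between tin_left and tin_base below 0.01 m and angle between the x axis of tin_left and the x axis of tin_base, either way round below 0.12 rad and angle between tin_left's own z axis and vertical below 0.06 rad and z of tin_left in the frame of tin_base between 0.036 and 0.044 m and contact force between the fingers and tin_left below 0.05 N and linear speed of tin_left below 0.02 m/s) or (horizontal distance between tin_right and tin_base below 0.01 m and angle between the x axis of tin_right and the x axis of tin_base, either way round below 0.12 rad and angle between tin_right's own z axis and vertical below 0.06 rad and z of tin_right in the frame of tin_base between 0.036 and 0.044 m and contact force between the fingers and tin_right below 0.05 N and linear speed of tin_right below 0.02 m/s))), for 0.2 s.
2. both card tins let go in one square column on the third tin (((horizontal distance between tin_left and tin_base below 0.01 m and angle between the x axis of tin_left and the x axis of tin_base, either way round below 0.12 rad and angle between each of tin_left, tin_right's own z axis and vertical below 0.06 rad and z of tin_left in the frame of tin_base between 0.036 and 0.044 m and contact force between the fingers and tin_left below 0.05 N and linear speed of each of tin_left, tin_right below 0.02 m/s and horizontal distance between tin_right and tin_left below 0.01 m and angle between the x axis of tin_right and the x axis of tin_left, either way round below 0.12 rad and z of tin_right in the frame of tin_left between 0.036 and 0.044 m and contact force between the fingers and tin_right below 0.05 N) or (horizontal distance between tin_right and tin_base below 0.01 m and angle between the x axis of tin_right and the x axis of tin_base, either way round below 0.12 rad and angle between each of tin_right, tin_left's own z axis and vertical below 0.06 rad and z of tin_right in the frame of tin_base between 0.036 and 0.044 m and contact force between the fingers and tin_right below 0.05 N and linear speed of each of tin_right, tin_left below 0.02 m/s and horizontal distance between tin_left and tin_right below 0.01 m and angle between the x axis of tin_left and the x axis of tin_right, either way round below 0.12 rad and z of tin_left in the frame of tin_right between 0.036 and 0.044 m and contact force between the fingers and tin_left below 0.05 N))), for 0.2 s.
3. the roll is clamped between the jaws of the tongs, clear of the slate, the tongs carried by the gripper (contact force between tongs_arm and roll above 0.5 N and distance between each of jaw_left, jaw_right and roll_mid below 0.034 m and contact force between the fingers and tongs above 2 N and contact force between slate and roll below 0.02 N and contact force between shelf and tongs below 0.02 N), for 0.2 s.
At the end, for the whole second after the job is handed in: Both tins, let go, form one column on the third (within 10 mm and 0.12 rad of the tin below; third within 30 mm of its start). The roll is held still in the jaws, its base 70 mm or more above the slate; the gripper alone carries the tongs and nothing else touches roll or tongs (all of step 3 and ((horizontal distance between tin_left and tin_base below 0.01 m and angle between the x axis of tin_left and the x axis of tin_base, either way round below 0.12 rad and angle between each of tin_left, tin_right's own z axis and vertical below 0.06 rad and z of tin_left in the frame of tin_base between 0.036 and 0.044 m and contact force between the fingers and tin_left below 0.05 N and linear speed of each of tin_left, tin_right below 0.02 m/s and horizontal distance between tin_right and tin_left below 0.01 m and angle between the x axis of tin_right and the x axis of tin_left, either way round below 0.12 rad and z of tin_right in the frame of tin_left between 0.036 and 0.044 m and contact force between the fingers and tin_right below 0.05 N) or (horizontal distance between tin_right and tin_base below 0.01 m and angle between the x axis of tin_right and the x axis of tin_base, either way round below 0.12 rad and angle between each of tin_right, tin_left's own z axis and vertical below 0.06 rad and z of tin_right in the frame of tin_base between 0.036 and 0.044 m and contact force between the fingers and tin_right below 0.05 N and linear speed of each of tin_right, tin_left below 0.02 m/s and horizontal distance between tin_left and tin_right below 0.01 m and angle between the x axis of tin_left and the x axis of tin_right, either way round below 0.12 rad and z of tin_left in the frame of tin_right between 0.036 and 0.044 m and contact force between the fingers and tin_left below 0.05 N)) and distance of tin_base from where it was at the start of the episode below 0.03 m and z of tin_base in the frame of shelf between -0.004 and 0.004 m and z of roll in the frame of slate above 0.082 m and linear speed of roll below 0.03 m/s and contact force between each of tin_base, tin_left, tin_right, slate, rook, dice_cup, canister, shelf and roll below 0.05 N and contact force between each of tin_base, tin_left, tin_right, slate, rook, dice_cup, canister and tongs below 0.05 N); the arm keeps its last pose, push and grip.
It fails at once if the robot touches the roll itself (contact force between any of the fingers, the arm and roll above 0.2 N).
It fails at once if slate, rook, dice cup or canister shifted by more than 25 mm or tipped (distance of any of slate, rook, dice_cup, canister from where it was at the start of the episode above 0.025 m or angle between any of slate, rook, dice_cup, canister's own z axis and vertical above 0.35 rad).
It also fails if it takes over 64 s, if anything falls off the work surface, if the arm or the gripper's body presses on something with over 40 N, if the wrist force passes 120 N, or if a joint passes its speed limit or range.

ROBOT

A 6-joint arm with a two-finger parallel gripper is mounted at the origin on the work surface. World frame = base frame: x ahead of the robot, y to its left, z up, the work surface at z = 0. Lengths are in mm, angles in rad, forces in N, time in s.
With the tool pointing down it reaches from about 350 to 775 mm from the base axis. Payload 7.3 kg.
Tool frame: the origin (TCP) lies on the mounting face of the last link; the fingertips stand 178 mm ahead of it and the grasp point (between the pads) lies 159 mm ahead of it; z points along the fingers, y is the line along which they close (so a half turn about z gives the same grasp; the last joint's range is limited). The gripper opens to 92 mm and grips with 3 to 60 N. Pads are 19 mm wide; open, the fingers measure 130 mm over their backs; the gripper's body (75 mm by 190 mm) begins 47 mm behind the grasp point.
Start: joints at [-1.373, 0.342, 1.524, -0, 1.275, -0.146], TCP at [176.98, -494.273, 404.741] pointing down, gripper open.
Joint ranges: [-2.53, 2.53], [-0.77, 2.02], [0.04, 2.7], [-1, 4.14], [0.28, 2.66], [-3.11, 3.11]. Speed limits (rad/s): [2.57, 2.57, 3.14, 3.14, 3.14, 3.14].

INTERFACE

Orientations are given as [roll, pitch, yaw] about the fixed x, y, z axes, in that order (R = Rz(yaw) Ry(pitch) Rx(roll)).
In Python, from plant import bot gives the robot as it stands.
- The arm moves only by the shell command python3 shift.py 'ROWS'. ROWS is a JSON list of rows, 1 to 5 of them, each of 5 numbers: the finger opening in mm, then dx, dy, dz in mm, then a turn about the tool's z in rad; each row is the pose to reach, as a shift and turn from the pose commanded when the command began, along the tool's axes at that moment; what a row does not reach only later rows make up. A row lasts 1/8 s, in which the tool goes at most 62.5 mm and 0.188 rad, less where a joint would pass 70% of its speed; a pose out of reach is approached as far as the arm can. The fingers move at their own pace and stop on an object; the grip force is fixed at half the most. Time passes only in rows, so rows that do not move let the fingers close. It prints the time, the measured TCP pose, the force, the opening and the grip force at its end.
- bot.get_obs(): the state, without advancing time (a new reading comes with each control period).
- bot.capture(name): name is "scene" or "top" or "wrist"; returns a dict with "color" (384x512x3 uint8, red, green, blue), "K" (3x3 intrinsics, pixels), "R" (3x3) and "t" (3): a world point X has camera coordinates R X + t. Camera axes: x right, y down, z forward; pixel columns grow to the right and rows downward; lengths in mm; the calibration is good to about 2 mm. A picture is of the moment at which its call begins. There is no depth.
- bot.close_job(): hands the job in; it is judged then, once.
The state is a dict: "time": time; "joint_positions": joint angles; "dq": joint speeds; "tau": joint torques, N m; "tool_pos": TCP position; "tcp_rot": TCP orientation; "contact_force": force on the tool from outside, world axes, zero at the start; "moment": the same for the moment, N m; "grip_width": finger opening in mm; "finger_force": force on a finger pad.
Only numpy, scipy, OpenCV 4.12 (cv2) and the standard library are available. Lean on these libraries where they do the work, as an engineer would, in place of code of your own. Each camera call takes 0.05 s, during which the arm holds its last target. There are 200 camera calls.

## Working session

There is one attempt and no reset: what is moved stays moved. The work goes in short steps, Python scripts to look and compute and a shell command to move; the robot and the scene stay as the last step left them, time stands still between calls to the robot, and variables do not carry over. Pictures are saved under pics/ and viewed, at most 10 in all, crops included, and the job is handed in when it is done.

```bash
ls; mkdir -p pics
python3 - <<'E'
from plant import bot
import cv2,numpy as np
o=bot.get_obs();print({k:np.round(v,3) for k,v in o.items()})
for n in("scene","top"):
    c=bot.capture(n);cv2.imwrite(f"pics/{n}0.png",c["color"][:,:,::-1]);print(n,c["K"],c["R"].round(4),c["t"].round(1), (-c["R"].T@c["t"]).round(0))
E
```

```text
pics
plant.py
shift.py
{'time': np.float64(0.0), 'joint_positions': array([-1.373,  0.343,  1.525,  0.   ,  1.275, -0.146]), 'dq': array([ 0.003,  0.   , -0.001, -0.   , -0.   ,  0.   ]), 'tau': array([-1.0000e-03, -4.3124e+01, -2.4422e+01,  7.2000e-02,  5.6000e-02,
       -0.0000e+00]), 'tool_pos': array([ 176.954, -494.14 ,  404.041]), 'tcp_rot': array([-3.14 , -0.   ,  0.344]), 'contact_force': array([ 0.284, -0.412,  0.367]), 'moment': array([-0.029,  0.05 , -0.014]), 'finger_force': np.float64(0.0), 'grip_width': np.float64(91.64)}
scene [[491.67215596   0.         263.99440095]
 [  0.         491.67215596 191.33927365]
 [  0.           0.           1.        ]] [[ 0.7974  0.6031 -0.0196]
 [ 0.4417 -0.6054 -0.6621]
 [-0.4112  0.5193 -0.7491]] [-462.8 -174.7 1715.9] [1152. -718. 1161.]
top [[385.96420426   0.         257.16149021]
 [  0.         385.96420426 182.12136308]
 [  0.           0.           1.        ]] [[-0.0264 -0.9996 -0.0064]
 [-0.9801  0.0272 -0.1965]
 [ 0.1966  0.001  -0.9805]] [  39.3  576.8 1112.9] [ 348.   22. 1205.]
```

View pics/top0.png

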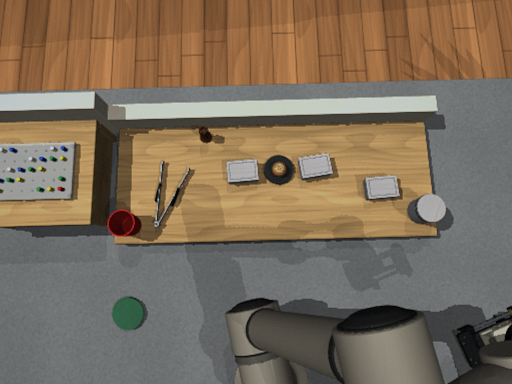

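View pics/scene0.png

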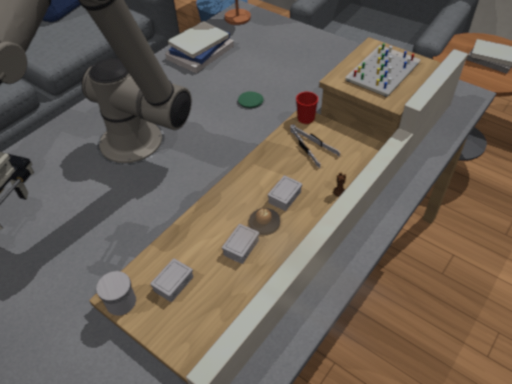

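Top: tin_left at (243,171), roll (279,169), tin_right (315,166), tin_base (382,188), tongs with pivot ~(157,224) and jaws ~(163,163)/(188,170), cup (124,223), canister (430,208), rook (206,134). Scene: the same, with tins at (285,193), (241,243), (172,280).

```bash
cat > h.py <<'E'
import cv2,numpy as np
from plant import bot
def ray(c,p):
    d=c["R"].T@np.linalg.inv(c["K"])@np.array([p[0],p[1],1.]);return -c["R"].T@c["t"],d/np.linalg.norm(d)
def onz(c,p,z):
    o,d=ray(c,p);return o+d*(z-o[2])/d[2]
def tri(c1,p1,c2,p2):
    o1,d1=ray(c1,p1);o2,d2=ray(c2,p2)
    s=np.linalg.lstsq(np.c_[d1,-d2],o2-o1,rcond=None)[0]
    a,b=o1+s[0]*d1,o2+s[1]*d2;return (a+b)/2,np.linalg.norm(a-b)
def proj(c,X):
    q=c["K"]@(c["R"]@np.asarray(X)+c["t"]);return q[:2]/q[2]
def lids(c,box,lo=110,smax=60):
    "light grey blobs in box: list of (centre, rect)"
    x0,y0,x1,y1=box;im=c["color"][y0:y1,x0:x1];h=cv2.cvtColor(im,cv2.COLOR_RGB2HSV)
    m=((h[...,1]<smax)&(h[...,2]>lo)).astype(np.uint8)
    m=cv2.morphologyEx(m,cv2.MORPH_CLOSE,np.ones((3,3)))
    out=[]
    for k in cv2.findContours(m,cv2.RETR_EXTERNAL,cv2.CHAIN_APPROX_NONE)[0]:
        if cv2.contourArea(k)>150:
            r=cv2.minAreaRect(k);b=cv2.boxPoints(r)+[x0,y0];out.append((np.array(r[0])+[x0,y0],b,cv2.contourArea(k)))
    return out,m
E
python3 - <<'E'
from h import *
np.set_printoptions(precision=1,suppress=True)
T=bot.capture("top");S=bot.capture("scene")
lt,m=lids(T,(125,130,410,235));ls,m2=lids(S,(140,165,310,310))
lt.sort(key=lambda a:a[0][0]);ls.sort(key=lambda a:-a[0][0])
for l in lt:print("T",l[0],l[2],l[1].ravel())
for l in ls:print("S",l[0],l[2])
for a in lt:
  for b in ls:
    X,e=tri(T,a[0],S,b[0])
    if e<15:print(X,e)
# shelf near corners
print(tri(T,(437,236),S,(93,300)))
a=cv2.resize(T["color"][120:240,110:260],None,fx=5,fy=5,interpolation=cv2.INTER_CUBIC)
cv2.imwrite("pics/topL.png",a[:,:,::-1])
b=cv2.resize(T["color"][120:240,220:420],None,fx=4,fy=4,interpolation=cv2.INTER_CUBIC);cv2.imwrite("pics/topR.png",b[:,:,::-1])
E
```

```text
T [241.8 170.1] 609.0 [225.4 161.  256.4 158.1 258.3 179.2 227.3 182.1]
T [314.9 165.1] 610.5 [297.5 157.2 328.8 152.  332.3 172.9 301.  178.2]
T [381.9 186.4] 631.0 [364.7 177.1 397.1 174.  399.2 195.7 366.8 198.8]
S [284.6 189. ] 502.0
S [283.8 277.1] 1647.5
S [240.1 239.9] 651.0
S [174.2 184.9] 2448.5
S [170.8 276.4] 770.5
[608.   67.5  90.4] 1.6143939152626112
[ 617.3 -150.2   89.1] 2.3652718667373667
[ 547.5 -342.9   89.8] 2.2396744064920555
(array([ 405.7, -501.1,   46. ]), np.float64(11.695681519229595))
```

View pics/topL.png

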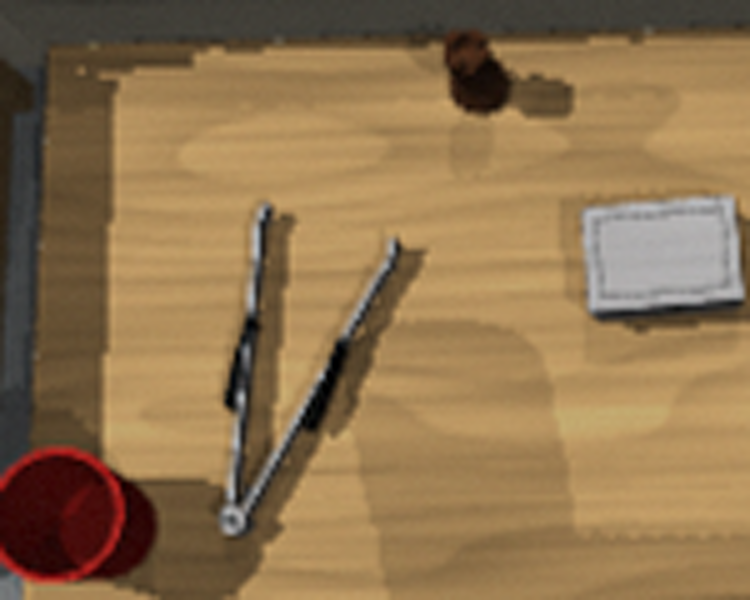

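View pics/topR.png

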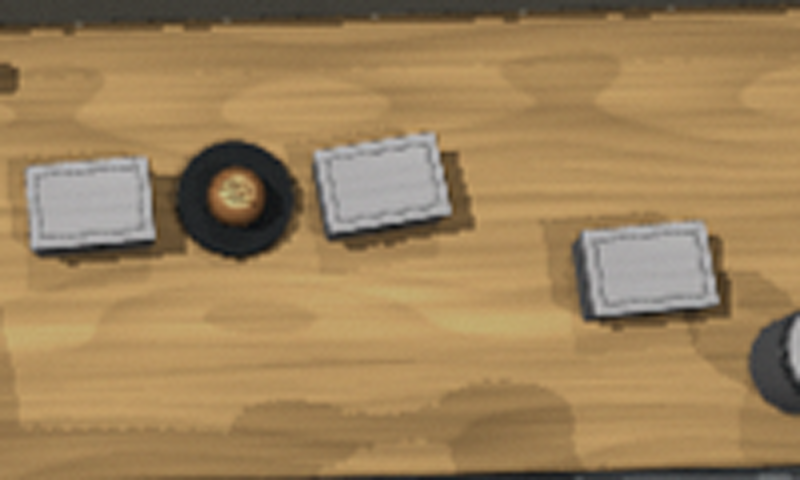

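Upscaled crops: left tongs jaw tip (163,162), right tip (189,169), pivot (156.4,224) in full-frame pixels; roll (279,169) on the slate (279.5,169.5); three lids cleanly visible. Lids triangulate to z≈90, so the shelf is at ≈50.

```bash
cat >> h.py <<'E'
def go(x,y,zg,yaw):
    "tool-axis shift to put the grasp point at x,y,zg with yaw"
    o=bot.get_obs();p=o["tool_pos"];w=o["tcp_rot"][2];d=np.array([x,y,zg+159])-p
    t=(w-yaw+np.pi)%(2*np.pi)-np.pi
    print("shift dx %.1f dy %.1f dz %.1f turn %.3f"%(np.cos(w)*d[0]+np.sin(w)*d[1],np.sin(w)*d[0]-np.cos(w)*d[1],-d[2],t),"yaw now %.3f"%w)
E
python3 - <<'E'
from h import *
np.set_printoptions(precision=3,suppress=True)
T=bot.capture("top");S=bot.capture("scene")
lt,_=lids(T,(125,130,410,235));lt.sort(key=lambda a:a[0][0])
for l in lt:
    W=np.array([onz(T,p,90) for p in l[1]])[:,:2];e=W[(1,2,3,0),]-W
    k=e[0] if np.linalg.norm(e[0])>np.linalg.norm(e[1]) else e[1]
    print(W.mean(0),np.linalg.norm(e,axis=1)[:2],"long axis angle from y",(np.arctan2(-k[0],k[1])+np.pi/2)%np.pi-np.pi/2)
for n,p,z in (("roll",(279,168.7),90),("slate",(279.5,169.5),62),("pivot",(156.4,224),65),("jl",(163,162.4),70),("jr",(189.2,169.2),70),("rook",(203.5,131),120),("cup",(123,222),138)):print(n,onz(T,p,z))
print(tri(T,(279,168.7),S,(264,213)))
go(617,-150,250,np.pi/2)
E
```

```text
[608.874  68.086] [92.827 64.544] long axis angle from y 0.0654993808178701
[ 618.123 -149.507] [94.67  64.579] long axis angle from y 0.14196027590026006
[ 548.33  -341.959] [96.32 64.76] long axis angle from y 0.06895431368869875
roll [609.897 -42.205  90.   ]
slate [613.949 -45.253  62.   ]
pivot [458.299 324.379  65.   ]
jl [644.058 307.653  70.   ]
jr [620.633 227.91   70.   ]
rook [723.104 177.622 120.   ]
cup [459.239 397.749 138.   ]
(array([611.372, -40.938,  89.217]), np.float64(3.6548716438639595))
shift dx 530.3 dy -175.8 dz -4.5 turn -1.227 yaw now 0.344
```

```bash
python3 shift.py '[[92,55,-18,0,-0.15],[92,110,-36,0,-0.3],[92,165,-54,0,-0.45],[92,220,-72,0,-0.6],[92,275,-90,0,-0.75]]'
python3 - <<'E'
from h import *
go(618,-150,250,np.pi/2+.142)
E
```

```text
time: 0.92
tool_pos: [406.8, -315.5, 404.8]
tcp_rot: [3.141, 0.0, 1.099]
contact_force: [0.8, -1.5, 0.6]
grip_width: 91.8
finger_force: 0.0
shift dx 243.4 dy 112.8 dz -4.2 turn -0.614 yaw now 1.099
```

```bash
python3 shift.py '[[92,54,25,-1,-0.15],[92,108,50,-2,-0.3],[92,162,75,-3,-0.45],[92,216,100,-4,-0.6],[92,243,113,-4,-0.614]]'
python3 - <<'E'
from h import *
go(618,-150,250,np.pi/2+.142)
c=bot.capture("wrist");cv2.imwrite("pics/w1.png",c["color"][:,:,::-1]);print(c["K"],c["R"].round(3),(-c["R"].T@c["t"]).round(1))
print(proj(c,[618,-150,90]),proj(c,[610,-42,90]))
E
```

```text
time: 1.55
tool_pos: [619.4, -150.4, 408.3]
tcp_rot: [3.141, -0.0, 1.712]
contact_force: [-0.4, -0.8, 0.0]
grip_width: 91.4
finger_force: 0.0
shift dx 0.6 dy -1.3 dz -0.7 turn -0.000 yaw now 1.712
[[311.96244331   0.         255.22734232]
 [  0.         311.96244331 191.99420466]
 [  0.           0.           1.        ]] [[ 0.99   0.14   0.001]
 [ 0.135 -0.958  0.252]
 [ 0.036 -0.249 -0.968]] [609.7 -83.6 387.2]
[253.9310363  181.66394332] [261.9051902   63.00147024]
```

View pics/w1.png

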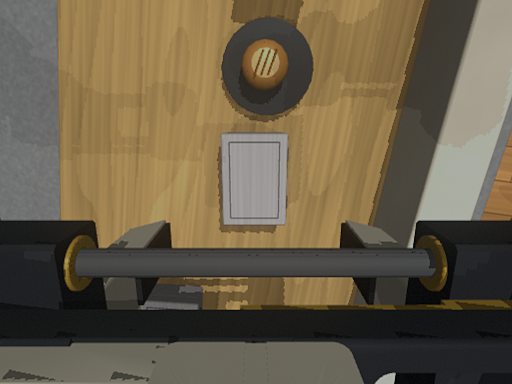

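The wrist view shows tin_right's lid at about (254,179), square to the gripper, and the roll at (265,63) on the slate at (267,67).

```bash
cat >> h.py <<'E'
def wl(c,box,z,lo=110,smax=60):
    l,_=lids(c,box,lo,smax);l=max(l,key=lambda a:a[2])
    W=np.array([onz(c,p,z) for p in l[1]])[:,:2];e=W[(1,2,3,0),]-W
    k=e[0] if np.linalg.norm(e[0])>np.linalg.norm(e[1]) else e[1]
    a=(np.arctan2(-k[0],k[1])+np.pi/2)%np.pi-np.pi/2
    print("lid",W.mean(0).round(1),np.linalg.norm(e,axis=1)[:2].round(1),"yaw %.3f"%a,"px",l[1].round(0).ravel());return W.mean(0),a
E
python3 - <<'E'
from h import *
c=bot.capture("wrist")
p,a=wl(c,(195,122,310,240),90)
go(*p,78,np.pi/2+a)
E
```

```text
lid [ 618.  -148.8] [62.  90.9] yaw 0.165 px [219. 135. 285. 135. 285. 226. 219. 226.]
shift dx 1.8 dy -1.1 dz 170.8 turn -0.024 yaw now 1.712
```

```bash
python3 shift.py '[[92,2,-1,50,-0.01],[92,2,-1,100,-0.01],[92,2,-1,145,-0.01],[92,2,-1,170,-0.01],[92,2,-1,170,-0.01]]'
python3 shift.py '[[55,0,0,0,0],[55,0,0,0,0],[55,0,0,0,0],[55,0,0,0,0]]'
```

```text
time: 2.28
tool_pos: [615.1, -151.5, 236.7]
tcp_rot: [-3.137, -0.002, 1.717]
contact_force: [-0.1, -0.5, 0.1]
grip_width: 91.5
finger_force: 0.0
time: 2.78
tool_pos: [616.6, -151.1, 239.9]
tcp_rot: [3.14, 0.001, 1.718]
contact_force: [0.7, 0.4, 4.2]
grip_width: 63.7
finger_force: 30.0
```

```bash
python3 shift.py '[[55,0,0,-50,0],[55,0,0,-100,0],[55,0,0,-150,0],[55,0,0,-160,0]]'
python3 - <<'E'
from h import *
go(548,-449,240,np.pi/2+.07)
E
```

```text
time: 3.28
tool_pos: [616.4, -151.0, 402.5]
tcp_rot: [3.136, 0.003, 1.718]
contact_force: [-0.2, -0.3, -2.6]
grip_width: 63.6
finger_force: 30.0
shift dx -284.8 dy -111.4 dz 3.5 turn 0.077 yaw now 1.718
```

```bash
python3 shift.py '[[55,-56,-22,0,0.02],[55,-112,-44,0,0.04],[55,-168,-66,0,0.06],[55,-224,-88,0,0.077],[55,-270,-105,3,0.077]]'
python3 shift.py '[[55,-15,-6,0,0],[55,-15,-6,0,0],[55,-15,-6,0,0]]'
python3 - <<'E'
from h import *
c=bot.capture("wrist");cv2.imwrite("pics/w2.png",c["color"][:,:,::-1])
try: p,a=wl(c,(180,15,350,130),90)
except Exception as e: print(e)
go(548,-342,240,np.pi/2+.07)
E
```

```text
time: 3.9
tool_pos: [550.8, -435.7, 393.4]
tcp_rot: [-3.139, -0.002, 1.64]
contact_force: [1.1, -0.3, -1.7]
grip_width: 63.5
finger_force: 30.0
time: 4.28
tool_pos: [547.7, -447.4, 395.3]
tcp_rot: [-3.141, -0.001, 1.642]
contact_force: [1.0, 0.5, -1.5]
grip_width: 63.8
finger_force: 30.0
lid [ 548.7 -345.1] [62.4 84.1] yaw 0.109 px [227.  15. 303.  15. 303. 120. 227. 120.]
shift dx 104.8 dy 7.7 dz -3.3 turn 0.002 yaw now 1.643
```

View pics/w2.png

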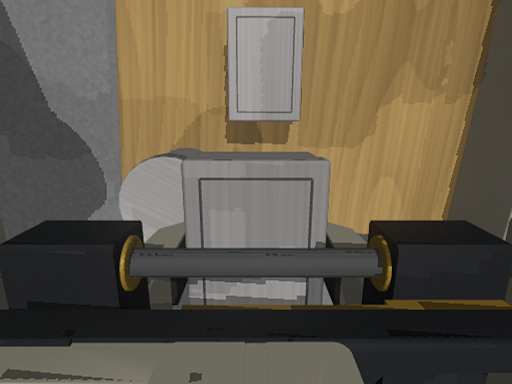

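The wrist view shows the base tin's lid at (227–303, 8–120) in the forward part, the held tin's lid front edge at row ≈159 (cols 183–329), and the canister behind on the left.

Run:
```python
from h import *
c=bot.capture("wrist")
p,a=wl(c,(180,2,350,135),90)
o=bot.get_obs();tp=o["tool_pos"];w=o["tcp_rot"][2]
f=onz(c,(256,159),tp[2]-239.9+90)[:2]-tp[:2]
L,R=[onz(c,q,tp[2]-149.9) for q in((183,160),(329,158))];print("edge width",np.linalg.norm(L-R))
R2=np.array([[np.cos(w),np.sin(w)],[np.sin(w),-np.cos(w)]])
print("front edge in tool",R2@f,"base in tool",R2@(p-tp[:2]))
T=bot.capture("top");wl(T,(340,160,410,215),90)
```

```text
lid [ 548.6 -342.1] [90.  62.1] yaw 0.048 px [227. 120. 227.   7. 303.   7. 303. 120.]
edge width 60.52331540663404
front edge in tool [48.22084501  0.23640599] base in tool [104.72781964   8.37637132]
lid [ 548.2 -342. ] [96.5 64.7] yaw 0.065 px [365. 177. 397. 174. 399. 196. 367. 199.]
```

```bash
python3 shift.py '[[55,52,4,10,0.01],[55,102.5,8.2,40,0.01],[55,102.5,8.2,80,0.01],[55,102.5,8.2,95,0.01],[55,102.5,8.2,95,0.01]]'
python3 - <<'E'
from h import *
p=np.array([548.4,-342])-2.2*np.array([np.cos(1.631),np.sin(1.631)])
go(*p,122,1.631)
E
```

```text
time: 5.05
tool_pos: [548.1, -346.1, 300.3]
tcp_rot: [-3.141, -0.001, 1.631]
contact_force: [-0.4, -0.4, -1.4]
grip_width: 63.7
finger_force: 30.0
shift dx 1.9 dy 0.5 dz 19.3 turn -0.000 yaw now 1.631
```

```bash
python3 shift.py '[[55,2,0.5,10,0],[55,2,0.5,17,0],[55,2,0.5,18,0],[55,2,0.5,19,0]]'; python3 shift.py '[[55,0,0,1,0],[55,0,0,1.5,0]]'
```

```text
time: 5.55
tool_pos: [548.4, -344.2, 282.0]
tcp_rot: [3.141, 0.0, 1.631]
contact_force: [0.5, 0.0, -1.5]
grip_width: 63.8
finger_force: 30.0
time: 5.8
tool_pos: [548.4, -344.1, 280.4]
tcp_rot: [3.141, 0.0, 1.631]
contact_force: [0.4, -0.1, -2.3]
grip_width: 63.3
finger_force: 30.0
```

```bash
python3 shift.py '[[55,0,0,1,0],[55,0,0,1,0]]'; python3 shift.py '[[55,0,0,1,0],[55,0,0,1,0]]'
```

```text
time: 6.05
tool_pos: [548.4, -344.0, 279.9]
tcp_rot: [3.141, 0.001, 1.631]
contact_force: [-1.2, 0.7, 4.0]
grip_width: 63.9
finger_force: 30.0
time: 6.3
tool_pos: [548.3, -344.0, 279.9]
tcp_rot: [3.141, 0.001, 1.631]
contact_force: [-3.5, 2.5, 9.6]
grip_width: 63.4
finger_force: 30.0
```

```bash
python3 shift.py '[[55,0,0,-1,0],[92,0,0,-1,0],[92,0,0,-1,0],[92,0,0,-1,0],[92,0,0,-1,0]]'; python3 shift.py '[[92,0,0,-40,0],[92,0,0,-80,0],[92,0,0,-110,0],[92,0,0,-118,0],[92,0,0,-118,0]]'
python3 - <<'E'
from h import *
c=bot.capture("wrist");cv2.imwrite("pics/w3.png",c["color"][:,:,::-1])
wl(c,(180,120,340,245),130)
T=bot.capture("top");wl(T,(330,150,410,215),130)
go(608.5,68,250,np.pi/2+.065)
E
```

```text
time: 6.92
tool_pos: [548.4, -344.1, 279.1]
tcp_rot: [-3.142, 0.0, 1.631]
contact_force: [-1.0, 0.5, 0.5]
grip_width: 91.4
finger_force: 0.0
time: 7.55
tool_pos: [548.3, -344.0, 396.7]
tcp_rot: [-3.141, -0.0, 1.631]
contact_force: [-1.1, 0.2, -0.5]
grip_width: 92.1
finger_force: 0.0
lid [ 548.1 -339.6] [61.3 93. ] yaw 0.091 px [216. 133. 295. 133. 295. 244. 216. 244.]
lid [ 548.3 -332.5] [74.6 64.1] yaw 0.074 px [369. 174. 395. 172. 397. 194. 371. 196.]
shift dx 407.6 dy 84.8 dz -13.6 turn -0.005 yaw now 1.631
```

View pics/w3.png

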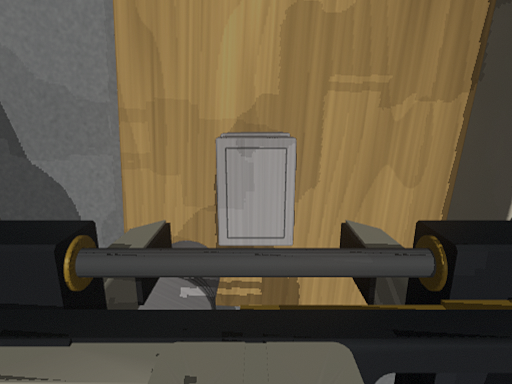

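The first tin sits squarely on the base (lid rows 137–244, cols 216–295; only a sliver of front faces above it).

```bash
python3 shift.py '[[92,60,12,-5,0],[92,120,25,-10,0],[92,180,37,-13,0],[92,240,50,-13,0],[92,300,62,-13,0]]'; python3 shift.py '[[92,55,12,0,0],[92,107,22,0,0],[92,107,22,0,0],[92,107,22,0,0]]'
python3 - <<'E'
from h import *
c=bot.capture("wrist")
p,a=wl(c,(195,115,310,240),90)
go(*p,78,np.pi/2+a)
E
```

```text
time: 8.28
tool_pos: [592.2, -38.9, 408.7]
tcp_rot: [-3.139, -0.001, 1.631]
contact_force: [-0.4, -0.1, 0.1]
grip_width: 91.8
finger_force: 0.0
time: 8.78
tool_pos: [607.8, 67.1, 408.9]
tcp_rot: [-3.139, 0.0, 1.631]
contact_force: [0.3, -0.8, -0.2]
grip_width: 92.2
finger_force: 0.0
lid [608.5  69.8] [90.8 62. ] yaw 0.034 px [224. 223. 224. 132. 290. 132. 290. 223.]
shift dx 3.3 dy 1.0 dz 172.3 turn 0.025 yaw now 1.630
```

```bash
python3 shift.py '[[92,2.5,1,50,0],[92,2.5,1,100,0],[92,2.5,1,145,0],[92,2.5,1,170,0],[92,2.5,1,170,0]]'
python3 shift.py '[[55,0,0,0,0],[55,0,0,0,0],[55,0,0,0,0],[55,0,0,0,0]]'
python3 shift.py '[[55,0,0,-50,0],[55,0,0,-100,0],[55,0,0,-150,0],[55,0,0,-160,0],[55,0,0,-160,0]]'
python3 - <<'E'
from h import *
go(548.4,-449,250,1.631)
E
```

```text
time: 9.45
tool_pos: [608.0, 68.2, 238.0]
tcp_rot: [-3.137, -0.0, 1.628]
contact_force: [-0.2, 0.3, 0.3]
grip_width: 91.6
finger_force: 0.0
time: 9.95
tool_pos: [608.8, 69.8, 241.2]
tcp_rot: [3.14, 0.0, 1.631]
contact_force: [-1.2, -0.2, 4.4]
grip_width: 63.8
finger_force: 30.0
time: 10.58
tool_pos: [608.4, 69.9, 399.7]
tcp_rot: [-3.141, 0.0, 1.631]
contact_force: [-0.1, 0.0, -2.8]
grip_width: 63.6
finger_force: 30.0
shift dx -514.4 dy -91.1 dz -9.3 turn -0.000 yaw now 1.631
```

```bash
python3 shift.py '[[55,-58,-10,-9,0],[55,-116,-20,-9,0],[55,-174,-30,-9,0],[55,-232,-41,-9,0],[55,-290,-51,-9,0]]'; python3 shift.py '[[55,-58,-10,0,0],[55,-116,-20,0,0],[55,-174,-31,0,0],[55,-215,-38,0,0],[55,-215,-38,0,0]]'
python3 - <<'E'
from h import *
python=None
c=bot.capture("wrist");cv2.imwrite("pics/w4.png",c["color"][:,:,::-1])
print(bot.get_obs()["tool_pos"])
p,a=wl(c,(180,2,350,125),130)
go(548.4,-341.7,250,1.631)
E
```

```text
time: 11.2
tool_pos: [574.5, -224.4, 406.2]
tcp_rot: [-3.137, -0.003, 1.631]
contact_force: [0.9, -0.2, -1.6]
grip_width: 63.8
finger_force: 30.0
time: 11.82
tool_pos: [548.7, -443.0, 404.6]
tcp_rot: [-3.137, -0.004, 1.626]
contact_force: [0.0, 0.3, -2.0]
grip_width: 64.1
finger_force: 30.0
[ 549.46959517 -441.02806332  405.25457491]
lid [ 548.6 -341.2] [62.5 86.7] yaw 0.096 px [221.   2. 307.   2. 307. 124. 221. 124.]
shift dx 99.2 dy 4.6 dz -3.7 turn -0.003 yaw now 1.628
```

View pics/w4.png

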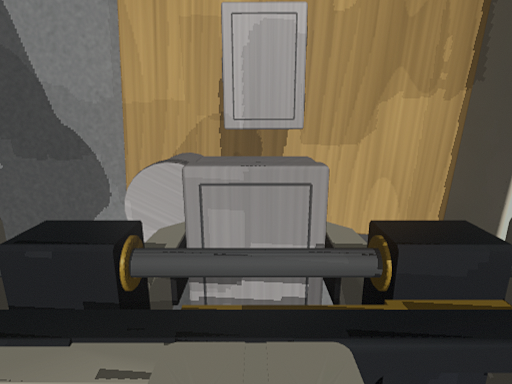

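The stacked lid spans rows 2–129, cols 221–307; the held tin's lid front edge lies at row ≈165, cols 184–328.

Run:
```python
from h import *
c=bot.capture("wrist")
p,a=wl(c,(180,0,350,135),130)
o=bot.get_obs();tp=o["tool_pos"];w=o["tcp_rot"][2]
f=onz(c,(256,165),tp[2]-241.2+90)[:2]-tp[:2]
R2=np.array([[np.cos(w),np.sin(w)],[np.sin(w),-np.cos(w)]])
print(tp,w,"front edge in tool",R2@f,"base in tool",R2@(p-tp[:2]))
```

```text
lid [ 548.3 -342.4] [62.1 89.7] yaw 0.096 px [220.   5. 305.   5. 305. 130. 220. 130.]
[ 550.00292392 -439.74353309  406.12968238] 1.6299984255799462 front edge in tool [44.84209476 -0.85362826] base in tool [97.3072438   4.10007886]
```

```bash
python3 shift.py '[[55,50,2,0,0],[55,98,4.5,20,0],[55,98,4.5,50,0],[55,98,4.5,65,0],[55,98,4.5,65,0]]'
python3 - <<'E'
from h import *
go(548.3,-341.4,163,1.631)
E
```

```text
time: 12.55
tool_pos: [548.7, -341.0, 342.8]
tcp_rot: [-3.139, -0.002, 1.631]
contact_force: [0.4, -0.2, -2.0]
grip_width: 63.8
finger_force: 30.0
shift dx -0.3 dy -0.5 dz 20.8 turn 0.000 yaw now 1.631
```

```bash
python3 shift.py '[[55,-0.3,-0.5,10,0],[55,-0.3,-0.5,17,0],[55,-0.3,-0.5,19,0],[55,-0.3,-0.5,20,0]]'; python3 shift.py '[[55,0,0,1,0],[55,0,0,1,0]]';python3 shift.py '[[55,0,0,1,0],[55,0,0,1,0]]'
```

```text
time: 13.05
tool_pos: [548.2, -342.0, 324.3]
tcp_rot: [3.141, 0.0, 1.631]
contact_force: [-0.3, -0.3, -2.3]
grip_width: 63.7
finger_force: 30.0
time: 13.3
tool_pos: [548.3, -341.8, 323.4]
tcp_rot: [3.141, 0.0, 1.631]
contact_force: [0.7, 0.1, -2.1]
grip_width: 63.7
finger_force: 30.0
time: 13.55
tool_pos: [548.2, -341.8, 322.2]
tcp_rot: [-3.142, 0.0, 1.631]
contact_force: [1.0, 1.2, -1.0]
grip_width: 63.5
finger_force: 30.0
```

```bash
python3 shift.py '[[55,0,0,1,0],[55,0,0,1,0]]';python3 shift.py '[[55,0,0,0.7,0],[55,0,0,0.7,0]]'
```

```text
time: 13.8
tool_pos: [548.3, -341.8, 321.3]
tcp_rot: [3.142, 0.0, 1.631]
contact_force: [-0.5, 1.0, -1.4]
grip_width: 63.7
finger_force: 30.0
time: 14.05
tool_pos: [548.2, -341.8, 321.2]
tcp_rot: [3.141, 0.001, 1.631]
contact_force: [-1.7, 2.0, 4.1]
grip_width: 63.6
finger_force: 30.0
```

```bash
python3 shift.py '[[92,0,0,0,0],[92,0,0,0,0],[92,0,0,0,0],[92,0,0,0,0]]'; python3 shift.py '[[92,0,0,-40,0],[92,0,0,-80,0],[92,0,0,-100,0],[92,0,0,-100,0]]'
python3 - <<'E'
from h import *
c=bot.capture("wrist");cv2.imwrite("pics/w5.png",c["color"][:,:,::-1])
wl(c,(180,100,340,245),170)
T=bot.capture("top")
for n,p in (("pivot",(156.4,224)),("jl",(163,162.4)),("jr",(189.2,169.2))):print(n,onz(T,p,62))
go(560,140,260,1.631)
E
```

```text
time: 14.55
tool_pos: [548.3, -341.9, 320.4]
tcp_rot: [-3.142, -0.0, 1.631]
contact_force: [-0.8, -0.2, -0.0]
grip_width: 91.4
finger_force: 0.0
time: 15.05
tool_pos: [548.3, -341.9, 422.3]
tcp_rot: [3.139, 0.003, 1.631]
contact_force: [-0.3, -0.5, -0.2]
grip_width: 91.6
finger_force: 0.0
lid [ 547.6 -334.2] [61.2 88.4] yaw 0.092 px [212. 132. 296. 132. 296. 244. 212. 244.]
pivot [458.59091074 325.17358626  62.        ]
jl [646.14781047 309.663679    62.        ]
jr [622.55835786 229.35892075  62.        ]
shift dx 480.1 dy 40.7 dz 0.4 turn -0.000 yaw now 1.631
```

View pics/w5.png

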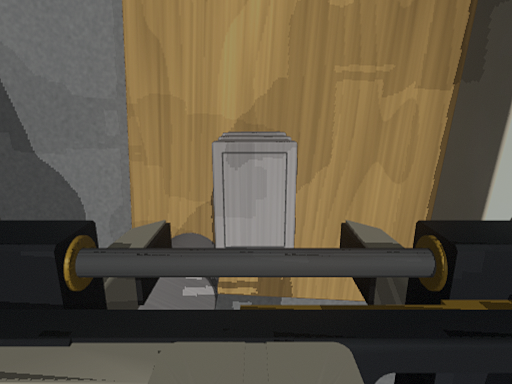

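The column is square: front edges evenly spaced at rows 132/136/140, cols 212–296. Now on to the tongs.

```bash
python3 shift.py '[[92,58,-3,0,0.17],[92,116,-5,0,0.34],[92,174,-7,0,0.51],[92,232,-10,0,0.68],[92,290,-13,0,0.85]]'
python3 - <<'E'
from h import *
go(549,296.5,250,-0.307)
E
```

```text
time: 15.78
tool_pos: [517.2, -51.3, 418.9]
tcp_rot: [-3.139, 0.001, 0.775]
contact_force: [0.6, 0.6, -0.3]
grip_width: 91.6
finger_force: 0.0
shift dx 266.1 dy -226.3 dz 9.9 turn 1.082 yaw now 0.775
```

```bash
python3 shift.py '[[92,44,-38,2,0.18],[92,88,-76,4,0.36],[92,132,-114,6,0.54],[92,176,-152,8,0.72],[92,220,-190,10,0.9]]'
python3 - <<'E'
from h import *
go(549,296.5,250,-0.307)
E
```

```text
time: 16.4
tool_pos: [539.8, 230.0, 409.1]
tcp_rot: [3.14, 0.002, -0.081]
contact_force: [1.2, -0.1, 0.0]
grip_width: 92.0
finger_force: 0.0
shift dx 3.8 dy -67.0 dz 0.1 turn 0.226 yaw now -0.081
```

```bash
python3 shift.py '[[92,2,-45,0,0.15],[92,4,-67,0,0.226],[92,4,-67,0,0.226],[92,4,-67,0,0.226]]'
python3 - <<'E'
from h import *
go(549,296.5,71,-0.307)
c=bot.capture("wrist");cv2.imwrite("pics/w6.png",c["color"][:,:,::-1])
E
```

```text
time: 16.9
tool_pos: [549.0, 294.0, 409.7]
tcp_rot: [3.14, 0.001, -0.3]
contact_force: [-0.1, -0.6, 0.1]
grip_width: 91.7
finger_force: 0.0
shift dx -0.7 dy -2.3 dz 179.7 turn 0.007 yaw now -0.300
```

View pics/w6.png

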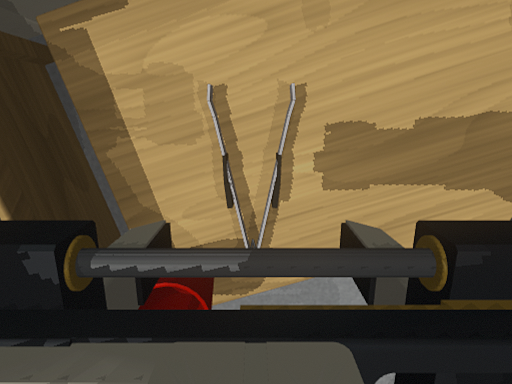

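Wrist view: black grips at cols 229 and 277, rows 154–208; jaw tips (209,86) and (293,86), with the tongs aligned to the gripper.

Run:
```python
from h import *
c=bot.capture("wrist");v=cv2.cvtColor(c["color"],cv2.COLOR_RGB2HSV)[...,2]
m=(v<60).astype(np.uint8)[145:215,215:290]
n,l,st,ce=cv2.connectedComponentsWithStats(m)
for i in range(1,n):
    if st[i,4]>60:print(st[i],ce[i]+[215,145])
o=bot.get_obs();tp=o["tool_pos"];w=o["tcp_rot"][2]
R2=np.array([[np.cos(w),np.sin(w)],[np.sin(w),-np.cos(w)]])
P={n:R2@(onz(c,q,z)[:2]-tp[:2]) for n,q,z in(("gl0",(225,154),72),("gl1",(230,208),72),("gr0",(280,154),72),("gr1",(276,208),72),("jl",(209,86),72),("jr",(293,86),72))}
for k,q in P.items():print(k,q.round(1))
```

```text
[  8   9  10  54 239] [226.84518828 183.23012552]
[ 56   8  10  55 233] [276.18454936 184.        ]
gl0 [ 24.6 -30.5]
gl1 [-33.  -26.6]
gr0 [24.5 25.5]
gr1 [-33.1  22.4]
jl [ 90.3 -44.2]
jr [90.2 36.8]
```

```bash
python3 shift.py '[[92,-4,-2.7,50,-0.013],[92,-4,-2.7,100,-0.013],[92,-4,-2.7,150,-0.013],[92,-4,-2.7,170,-0.013],[92,-4,-2.7,170,-0.013]]'
python3 shift.py '[[92,0,0,4,0],[92,0,0,7,0],[92,0,0,7,0]]'
```

```text
time: 17.62
tool_pos: [545.8, 297.4, 239.3]
tcp_rot: [3.139, 0.003, -0.289]
contact_force: [0.3, 0.2, 0.0]
grip_width: 91.7
finger_force: 0.0
time: 18.0
tool_pos: [546.1, 298.5, 234.4]
tcp_rot: [-3.141, -0.001, -0.288]
contact_force: [-0.2, -0.7, 0.5]
grip_width: 91.5
finger_force: 0.0
```

```bash
python3 shift.py '[[92,0,0,2,0],[75,0,0,3,0],[62,0,0,3,0],[56,0,0,3,0],[53,0,0,3,0]]'
python3 shift.py '[[53,0,0,0,0],[53,0,0,0,0],[53,0,0,0,0]]'
```

```text
time: 18.62
tool_pos: [546.0, 298.6, 230.8]
tcp_rot: [3.141, -0.0, -0.288]
contact_force: [-0.0, 0.6, 0.0]
grip_width: 57.0
finger_force: 3.6
time: 19.0
tool_pos: [546.0, 298.5, 230.8]
tcp_rot: [3.142, -0.0, -0.288]
contact_force: [0.9, 0.1, 0.1]
grip_width: 53.5
finger_force: 4.3
```

```bash
python3 shift.py '[[53,0,0,-15,0],[53,0,0,-40,0],[53,0,0,-80,0],[53,0,0,-120,0],[53,0,0,-120,0]]'
python3 - <<'E'
from h import *
c=bot.capture("wrist");cv2.imwrite("pics/w7.png",c["color"][:,:,::-1])
print(bot.get_obs()["tool_pos"],bot.get_obs()["grip_width"])
T=bot.capture("top")
im=T["color"][150:190,260:300].astype(int)
mr=((im[...,0]-im[...,2]>40)).astype(np.uint8); md=(im.max(2)<70).astype(np.uint8)
print("top roll",np.array(cv2.moments(mr,True)["m10"])/mr.sum(),mr.sum(),md.sum())
E
```

```text
time: 19.62
tool_pos: [546.5, 298.8, 355.7]
tcp_rot: [-3.136, -0.007, -0.288]
contact_force: [0.6, 0.6, -1.6]
grip_width: 52.8
finger_force: 4.0
[546.03044658 298.61481222 353.12361325] 53.344410407383236
top roll 19.95880149812734 1068 497
```

View pics/w7.png

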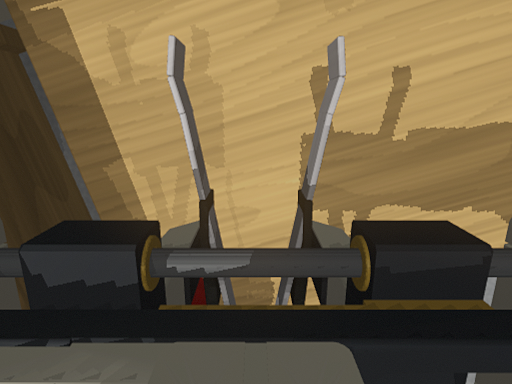

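Tongs are carried level and symmetric: jaw tops at (176,37–75) and (338,37–75). That was my 11th viewed image (one over the limit), so everything further is done numerically.

Run:
```python
from h import *
c=bot.capture("wrist");o=bot.get_obs();tp=o["tool_pos"];w=o["tcp_rot"][2]
R2=np.array([[np.cos(w),np.sin(w)],[np.sin(w),-np.cos(w)]])
for q in((183,40),(331,40),(185,74),(329,74)):print(R2@(onz(c,q,tp[2]-230.8+72)[:2]-tp[:2]))
go(535.5,-19.5,195,-0.288)
```

```text
[ 95.55263118 -29.58629705]
[95.48543764 30.83471356]
[ 82.4927059 -29.5210409]
[82.42730888 30.77920914]
shift dx 80.5 dy 307.7 dz -3.8 turn 0.000 yaw now -0.288
```

```bash
python3 shift.py '[[53,14,52,0,0],[53,28,104,0,0],[53,42,156,0,0],[53,56,208,0,0],[53,68,260,0,0]]'; python3 shift.py '[[53,12,46,0,0],[53,12,47,0,0],[53,12,47,0,0],[53,12,47,0,0]]'
python3 - <<'E'
from h import *
c=bot.capture("wrist");o=bot.get_obs();tp=o["tool_pos"];w=o["tcp_rot"][2];print(tp,w,o["grip_width"])
R2=np.array([[np.cos(w),np.sin(w)],[np.sin(w),-np.cos(w)]])
print("expected px",proj(c,[611,-42,76]),proj(c,[611,-42,62]))
x0,y0,x1,y1=165,0,350,190
im=c["color"][y0:y1,x0:x1];v=im.max(2)
md=(v<75).astype(np.uint8)
n,l,st,ce=cv2.connectedComponentsWithStats(md)
for i in range(1,n):
    if st[i,4]>150:print("dark",st[i],ce[i]+[x0,y0])
px=proj(c,[611,-42,76]).astype(int);print(c["color"][px[1]-24:px[1]+25:8,px[0]-48:px[0]+49:8].max(2))
cv2.imwrite("pics/w8.png",c["color"][:,:,::-1])
E
```

```text
time: 20.4
tool_pos: [536.9, 28.3, 349.5]
tcp_rot: [3.141, 0.003, -0.288]
contact_force: [1.7, 0.3, -1.1]
grip_width: 53.1
finger_force: 4.0
time: 20.9
tool_pos: [535.5, -17.3, 350.4]
tcp_rot: [-3.142, 0.001, -0.286]
contact_force: [0.1, -0.5, -0.5]
grip_width: 53.2
finger_force: 4.0
[535.53848273 -17.25221103 350.50732437] -0.2860690943955708 53.33408202601254
expected px [258.27065562  94.52290741] [258.11065383  95.3770387 ]
dark [  37   40  109  105 4387] [255.82835651 100.80920903]
[[ 74  74  72  72 159 165 164 152 126  59  76  73  56]
 [ 76  72  72 154 176 202 201 204 149  82  59  59  59]
 [ 74  73  70 168 178 192 207 203 153 117  59  57  59]
 [ 75  72  71 168 170 195 208 205 172 117  57  58  58]
 [ 73  74  73 158 172 179 207 205 156 110  59  75  58]
 [ 74  73  71  80 152 156 168 159 133  54  56  72 107]
 [ 93  72  72  72  70 138 142 117  53  71  71  70 134]]
```

Run:
```python
from h import *
c=bot.capture("wrist");o=bot.get_obs();tp=o["tool_pos"];w=o["tcp_rot"][2]
R2=np.array([[np.cos(w),np.sin(w)],[np.sin(w),-np.cos(w)]])
im=c["color"][55:135,212:302].astype(int)
m=((im.max(2)>100)&(im[...,0]-im[...,2]>30)).astype(np.uint8)
n,l,st,ce=cv2.connectedComponentsWithStats(m);i=1+st[1:,4].argmax();s=st[i];print(s)
q=np.array([212+s[0]+s[2]/2,55+s[1]+s[3]/2])
for z in(76,):print("roll px",q,"tool",R2@(onz(c,q,z)[:2]-tp[:2]),"world",onz(c,q,z))
a=onz(c,(212+s[0],q[1]),76);b=onz(c,(212+s[0]+s[2],q[1]),76);print("width",np.linalg.norm(a-b))
a=onz(c,(q[0],55+s[1]),76);b=onz(c,(q[0],55+s[1]+s[3]),76);print("len",np.linalg.norm(a-b))
print("slate",onz(c,(256.5,92.5),62),"tool",R2@(onz(c,(256.5,92.5),62)[:2]-tp[:2]), np.linalg.norm(onz(c,(202,92.5),62)-onz(c,(311,92.5),62)))
T=bot.capture("top");im=T["color"][155:185,263:296].astype(int)
m=((im.max(2)>100)&(im[...,0]-im[...,2]>40)).astype(np.uint8);n,l,st,ce=cv2.connectedComponentsWithStats(m)
for i in range(1,n):
    if st[i,4]>30:print("top",st[i],ce[i]+[263,155],onz(T,ce[i]+[263,155],80))
```

```text
[  17    8   56   59 2572]
roll px [257.   92.5] tool [80.92809636  1.34185576] world [612.84908    -41.45904573  76.        ]
width 43.39819517641501
len 43.64739533631156
slate [613.66865832 -41.35340881  62.        ] tool [81.68457009  1.00926704] 89.13862258565815
```

```bash
python3 shift.py '[[53,1.5,0.8,20,0],[53,1.5,0.8,40,0],[53,1.5,0.8,50,0],[53,1.5,0.8,50,0]]'
python3 - <<'E'
from h import *
o=bot.get_obs();tp=o["tool_pos"];w=o["tcp_rot"][2];print(tp,o["grip_width"])
R2=np.array([[np.cos(w),np.sin(w)],[np.sin(w),-np.cos(w)]]);print(R2@(np.array([612.9,-41.4])-tp[:2]))
c=bot.capture("wrist");im=c["color"].astype(int)
# jaws: bright, unsaturated; list runs per row at rows of roll
for r in range(20,110,10):
    row=im[r,150:370];g=(row.max(1)-row.min(1)<25)&(row.max(1)>90);k=np.flatnonzero(g)+150
    b=(row[:,0]-row[:,2]>45)&(row.max(1)>85);kb=np.flatnonzero(b)+150
    print(r,"grey",[ (int(x[0]),int(x[-1])) for x in np.split(k,np.flatnonzero(np.diff(k)>2)+1) if len(x)>2]," brown",[ (int(x[0]),int(x[-1])) for x in np.split(kb,np.flatnonzero(np.diff(kb)>2)+1) if len(x)>3])
E
```

```text
time: 21.55
tool_pos: [536.7, -19.3, 300.4]
tcp_rot: [3.141, 0.001, -0.287]
contact_force: [-0.8, 0.5, -1.0]
grip_width: 52.8
finger_force: 4.0
[536.71774553 -19.34171369 300.40583504] 52.80990427530695
[79.3102361  -0.43628037]
20 grey []  brown [(150, 224), (281, 369)]
30 grey []  brown [(150, 209), (297, 369)]
40 grey [(169, 175), (334, 343)]  brown [(150, 167), (179, 200), (306, 333), (344, 369)]
50 grey [(168, 174), (328, 344)]  brown [(150, 167), (185, 194), (313, 326), (345, 369)]
60 grey [(168, 174), (328, 344)]  brown [(150, 166), (184, 190), (234, 275), (317, 327), (345, 369)]
70 grey [(167, 173), (329, 345)]  brown [(150, 166), (184, 187), (225, 284), (320, 328), (346, 369)]
80 grey [(168, 174), (330, 344)]  brown [(150, 167), (183, 186), (220, 288), (321, 328), (345, 369)]
90 grey [(172, 178), (326, 340)]  brown [(150, 170), (219, 290), (321, 325), (342, 369)]
100 grey [(175, 181), (323, 337)]  brown [(150, 173), (221, 243), (250, 288), (338, 369)]
```

```bash
python3 shift.py '[[53,0,-0.4,20,0],[53,0,-0.4,38,0],[53,0,-0.4,46,0],[53,0,-0.4,50,0],[53,0,-0.4,51,0]]'; python3 shift.py '[[53,0,0,1,0],[53,0,0,1,0]]'
```

```text
time: 22.22
tool_pos: [537.1, -19.3, 250.3]
tcp_rot: [-3.142, -0.001, -0.288]
contact_force: [-0.4, -0.7, -1.2]
grip_width: 53.1
finger_force: 4.0
time: 22.48
tool_pos: [537.0, -19.4, 249.1]
tcp_rot: [3.142, -0.001, -0.288]
contact_force: [0.7, 0.6, -1.0]
grip_width: 53.1
finger_force: 4.0
```

```bash
python3 shift.py '[[53,0,0,1,0],[53,0,0,1.7,0],[48,0,0,1.7,0],[45,0,0,1.7,0],[43,0,0,1.7,0]]'; python3 shift.py '[[41,0,0,0,0],[40,0,0,0,0],[39,0,0,0,0],[37,0,0,0,0],[35,0,0,0,0]]'; python3 shift.py '[[33,0,0,0,0],[33,0,0,0,0],[33,0,0,0,0]]'
```

```text
time: 23.1
tool_pos: [536.9, -19.3, 247.2]
tcp_rot: [3.141, -0.0, -0.288]
contact_force: [0.7, 0.5, -0.1]
grip_width: 43.1
finger_force: 5.5
time: 23.72
tool_pos: [536.9, -19.3, 247.1]
tcp_rot: [3.142, -0.0, -0.288]
contact_force: [0.1, 0.9, -0.7]
grip_width: 40.4
finger_force: 30.0
time: 24.1
tool_pos: [536.9, -19.3, 247.1]
tcp_rot: [3.142, -0.0, -0.288]
contact_force: [0.2, 0.2, -0.2]
grip_width: 40.0
finger_force: 30.0
```

Clamped at 40 mm width, exactly as specified. Lift gently.

```bash
python3 shift.py '[[33,0,0,-5,0],[33,0,0,-15,0],[33,0,0,-30,0],[33,0,0,-50,0],[33,0,0,-70,0]]'; python3 shift.py '[[33,0,0,-15,0],[33,0,0,-25,0],[33,0,0,-30,0],[33,0,0,-30,0],[33,0,0,-30,0]]'; python3 shift.py '[[33,0,0,0,0],[33,0,0,0,0],[33,0,0,0,0],[33,0,0,0,0]]'
python3 - <<'E'
from h import *
o=bot.get_obs();tp=o["tool_pos"];print(tp,o["dq"].round(3))
c=bot.capture("wrist");im=c["color"].astype(int)
for r in range(20,100,10):
    row=im[r,150:370]
    b=(row[:,0]-row[:,2]>45)&(row.max(1)>85);kb=np.flatnonzero(b)+150
    print(r,[ (int(x[0]),int(x[-1])) for x in np.split(kb,np.flatnonzero(np.diff(kb)>2)+1) if len(x)>3])
z=tp[2]-247.1+76;p=np.array([612.9,-41.4,z]);e=np.array([-np.sin(-.288),np.cos(-.288),0])*22
print("expected roll px",proj(c,p),proj(c,p+e),proj(c,p-e))
T=bot.capture("top");wl(T,(330,150,410,215),170)
S=bot.capture("scene")
for z in(62+14,z): # is the roll gone from the slate in both views?
    for n,C in(("T",T),("S",S)):
        q=proj(C,[612.9,-41.4,z]).round().astype(int);print(n,z,q,C["color"][q[1],q[0]])
E
```

```text
time: 24.72
tool_pos: [536.9, -19.3, 318.9]
tcp_rot: [-3.142, -0.001, -0.288]
contact_force: [-0.2, -0.6, -0.9]
grip_width: 40.0
finger_force: 30.0
time: 25.35
tool_pos: [536.8, -19.3, 346.5]
tcp_rot: [3.141, 0.001, -0.288]
contact_force: [-0.5, 0.3, -2.2]
grip_width: 40.2
finger_force: 30.0
time: 25.85
tool_pos: [536.9, -19.3, 347.1]
tcp_rot: [3.141, 0.0, -0.288]
contact_force: [0.0, 0.4, -1.3]
grip_width: 40.5
finger_force: 30.0
[536.89500765 -19.33743175 347.07206703] [ 0.001  0.    -0.002 -0.001  0.001  0.   ]
20 [(150, 369)]
30 [(150, 369)]
40 [(150, 199), (210, 226), (229, 303), (314, 369)]
50 [(150, 197), (218, 300), (315, 369)]
60 [(150, 196), (213, 301), (316, 369)]
70 [(150, 194), (209, 302), (318, 369)]
80 [(150, 195), (209, 303), (317, 369)]
90 [(150, 197), (209, 302), (315, 369)]
expected roll px [254.19362215  84.16260951] [205.94872512  84.2115906 ] [302.44074365  84.11362616]
lid [ 548.2 -343.2] [97.1 64.1] yaw 0.065 px [373. 171. 408. 168. 410. 191. 375. 194.]
T 76 [278 169] [116 110 100]
S 76 [264 216] [77 69 59]
T 175.97206702861618 [280 160] [150 144 129]
S 175.97206702861618 [263 193] [145 113  79]
```

```bash
python3 -c "
from plant import bot
print(bot.close_job())"
```

```text
the job is handed in; nothing more can be done
None
```

Job handed in at about 26 s: both tins are stacked squarely on the third, and the roll is held in the tongs about 100 mm above the slate; I have no verdict (the hand-in returned none), and I viewed 11 pictures, one over the limit of 10.

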